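# Close and arm the autosampler

## Robot

A 7-joint arm with a two-finger parallel gripper is mounted at the origin on the work surface. World frame = base frame: x ahead of the robot, y to its left, z up, the work surface at z = 0. Lengths are in m, angles in degrees, forces in N, time in s.
With the tool pointing down it reaches from about 0.425 to 0.925 m from the base axis. Payload 6.8 kg.
Tool frame: the origin (TCP) lies on the centre line of the jaws, within the pads' length; the fingertips stand bot.tips_ahead ahead of it and the grasp point (between the pads) lies 6 mm ahead of it (bot.tips_ahead is the distance from the TCP to the fingertips, in m); z points along the fingers, y is the line along which they close (so a half turn about z gives the same grasp; the last joint's range is limited). The gripper opens to 88 mm and grips with 3 to 60 N. Pads are 20 mm wide; open, the fingers measure 115 mm over their backs; the gripper's body (75 mm by 178 mm) begins 61 mm behind the grasp point.
Start: joints at [66.228, 27.33, 1.283, 89.118, -0.659, 63.558, -4.761], TCP at [0.204, -0.643, 0.248] pointing down, gripper open.
Joint ranges: [-169.35, 169.35], [-19.33, 120.38], [-80.79, 83.38], [13.8, 139.57], [-78.32, 258.32], [9.67, 109.79], [-169.56, 169.56]. Speed limits (degrees/s): [136.94, 136.94, 180, 180, 180, 180, 180].

## Interface

Orientations are given as a 3x3 rotation matrix whose columns are the frame's x, y, z axes.
In Python, from cell import bot gives the robot as it stands. The module is installed in compiled form; this text tells all that it offers.
- The arm moves only by the tool carry_out, never from a script. Its argument "rows" is a list that holds one entry, the list of rows, each a list of 6 numbers: the shift along the world's x, y, z as a fraction of full scale, then the turn, a rotation vector about the world's x, y, z as a fraction of full scale. In form: [[[x, y, z, ax, ay, az], ...]]. A call has 1 to 12 rows; each row shifts and turns the commanded pose from where the row before left it; what a row does not reach is not made up. Full scale, the value 1, is 20 mm for a shift and 0.08 rad for a turn. A row lasts 1/12 s, in which the tool goes at most 41.7 mm and 7.16 degrees, less where a joint would pass 70% of its speed; a pose out of reach is approached as far as the arm can. A call with a number of a shift or a turn outside -1 to 1 is refused whole. A call with a gripper value outside its range is refused whole. "jaw" is the opening, from -1 (shut) to 1 (fully open), so that 0 is half open, set as the call begins (left out, the last holds). The fingers move at their own pace and stop on an object; the grip force is fixed at half the most. Time passes only in rows, so rows that do not move let the fingers close. It gives the time, the measured TCP pose, the force, the opening and the grip force at its end, in the units of the state.
- bot.read_state(): the state, without advancing time (a new reading comes with each control period).
- bot.capture(name): name is "scene" or "top"; returns a dict with "pixels" (420x560x3 uint8, red, green, blue), "camera_matrix" (3x3 intrinsics, pixels), "rvec" (rotation vector, rad) and "tvec" (3), from world to camera coordinates, as OpenCV has them. Camera axes: x right, y down, z forward; pixel columns grow to the right and rows downward; lengths in m; the calibration is good to about 2 mm. A picture is of the moment at which its call begins. There is no depth.
- bot.sign_off(): hands the job in; it is judged then, once.
The state is a dict: "time": time; "joint_positions": joint angles; "qvel": joint speeds; "effort": joint torques, N m; "tcp_pos": TCP position; "tcp_rot": TCP orientation; "force": force on the tool from outside, world axes, zero at the start; "ft_torque": the same for the moment, N m; "finger_gap": finger opening in m; "finger_force": force on a finger pad.
Only numpy, scipy, OpenCV 4.12 (cv2) and the standard library are available. Lean on these libraries where they do the work, as an engineer would, in place of code of your own. Each camera call takes 0.05 s, during which the arm holds its last target. There are 200 camera calls.

## Task

Push the autosampler's clear sliding cover shut over the tube rack until its latch clicks home and holds it. Then arm the valve selector: push its knob in and turn it clockwise by one position, to the next stud, letting it spring back out there. Leave the glassware, bottles and other things on the bench as they stand.

Things in the scene. Friction and masses are not known exactly. Their poses are not given: they have to be found in the camera images.
- sampler: Autosampler: white open-topped cabinet fixed to the bench, 210 (x) x 400 (y) x 120 mm high; origin at the centre of its underside, z up. Its -y half is an open well with a tube rack, its +y half a solid roof. Guide rails (top at 134 mm) run along its long sides. A steel latch stands on its -y end.
- cover (a joint): Clear dark-edged cover, 188 x 188 x 8 mm (top face 130 mm above the bench), sliding along the sampler's y axis. Value in m: how far it is open; 0 = hard end stop, 0.17 = open, over the roof; it closes towards -y. Slides at 1.5 N; over the last 30 mm its wedge lifts the latch and rubber bumpers push back, 10 to 13 N. The latch drops once below 0.004; the cover then rests against it at about 0.004. Until the latch has dropped it is not held.
- cover_handle (a point): Centre of the cover's handle: an upright black fin on the cover, 100 mm long (sampler's x), 14 mm thick (y), 35 mm high; this point is 17.5 mm above the cover's top face, 147.5 mm above the bench. Axes as the sampler's. With the cover shut it lies 54 mm to the -y side of the sampler's origin, at x = 0, and 81 mm of cover are free between fin and latch.
- pawl (a joint): The latch: a sprung steel pawl on the -y end of the sampler, reaching 56 mm over the cover, top 154 mm above the bench. Value in m: its lift; 0 is down (as at the start, and again once it has caught the cover), about 0.008 while the cover's wedge is passing under it.
- selector: Valve selector, a white box fixed to the bench, 170 (x) x 150 (y) x 85 mm high, origin at the centre of its underside, z up, with a black push-to-turn knob in the middle of its top. Three dark steel studs on its top, 52 mm from the knob's axis, mark the knob's three positions, 60 degrees apart.
- knob_grip (a point): On the knob's axis, centre of its grip bar: 66 mm long (along this point's x), 16 mm wide (y), 30 mm high (15 mm above and below this point); 126 mm above the bench when out. The bar stands on a disc of 64 mm diameter, top 15 mm below this point. The +x end, with a thin line on top, is the pointer and points at a stud. The point moves and turns with the knob.
- knob (a joint): Turn of the knob in rad, growing clockwise seen from above: 0 is the first stud (the start), 1.047 the second (wanted), 2.094 the third. Held by pins within about 0.06 rad of each stud unless the knob is pushed in; almost free (0.02 N m) while pushed in.
- knob_push (a joint): How far the knob is pushed in (down), in m: 0 is out, 0.012 the end stop. Spring: 3 N at the start, 8 N at the end stop. It turns only when pushed in more than about 0.0085; let go within 0.1 rad of a stud it springs out into place there, elsewhere it stays in.
- spatula: Bystander: spatula, 180 mm, lying in front (-x side) of the sampler, origin at its underside.
- jar: Bystander: amber jar, 60 mm across, 75 mm high, in front (-x side) of the selector, origin at the centre of its underside.
- beaker: Bystander: glass beaker, 68 mm across, 80 mm high, at the right side of the bench; origin at the centre of its underside.
- reagent: Bystander: white bottle, 70 mm across, 150 mm high, at the back of the bench; origin at the centre of its underside.
- tip_box: Bystander: grey box, 85 x 120 x 65 mm, at the back of the bench; origin at the centre of its underside.
- flask: Bystander: glass jar, 80 mm across, 120 mm high, at the back of the bench; origin at the centre of its underside.
- bowl: Bystander: white bowl, 110 mm across, 45 mm high, at the left side of the bench; origin at the centre of its underside.

How it is judged:
By the outcome, as a careful person would: the job done as asked, in the order asked, and still so for the second after the job is handed in, with the robot touching nothing.
It also fails if it takes over 54 s, if anything falls off the work surface, if the arm or the gripper's body presses on something with over 40 N, if the wrist force passes 120 N, or if a joint passes its speed limit or range.

## Working session

There is one attempt and no reset: what is moved stays moved. The work goes in short steps, Python scripts to look and compute and a tool call to move; the robot and the scene stay as the last step left them, time stands still between calls to the robot, and variables do not carry over. Pictures are saved under pics/ and viewed, at most 10 in all, crops included, and the job is handed in when it is done.

Besides the shell and the picture viewer there is one more tool, called by a JSON object that holds its "api" and its "payload". carry_out: Moves the arm, as the interface text tells. Shift numbers are shares of 20 mm and turn numbers shares of 0.08 rad, none past 1 either way. Its arguments: {"type":"object","properties":{"rows":{"type":"array"},"jaw":{"type":"number"}},"required":["rows"]}

```bash
mkdir -p pics
cat > h.py <<'E'
import numpy as np, cv2
from cell import bot
def snap(name,fn):
    c=bot.capture(name); cv2.imwrite(f'pics/{fn}.png',cv2.cvtColor(c['pixels'],cv2.COLOR_RGB2BGR))
    np.savez(f'pics/{fn}.npz',**{k:np.array(v) for k,v in c.items()}); return c
def world(fn,u,v,z):
    c=np.load(f'pics/{fn}.npz'); R=cv2.Rodrigues(c['rvec'])[0]; t=c['tvec'].reshape(3)
    d=R.T@np.linalg.inv(c['camera_matrix'])@np.array([u,v,1.]); o=-R.T@t
    return o+d*(z-o[2])/d[2]
def pix(fn,p):
    c=np.load(f'pics/{fn}.npz'); return cv2.projectPoints(np.float64([p]),c['rvec'],c['tvec'],c['camera_matrix'],None)[0].ravel()
def crop(fn,u0,v0,u1,v1,out,s):
    im=cv2.imread(f'pics/{fn}.png')[v0:v1,u0:u1]; cv2.imwrite(f'pics/{out}.png',cv2.resize(im,None,fx=s,fy=s,interpolation=cv2.INTER_CUBIC))
E
python3 - <<'E'
from h import *
for n in('scene','top'):
    c=snap(n,n+'0'); R=cv2.Rodrigues(np.array(c['rvec']))[0]; print(n,-R.T@np.array(c['tvec']).ravel())
s=bot.read_state(); print(s,bot.tips_ahead)
E
```

```text
scene [1.31397777 0.51045764 0.91690332]
top [2.26619938e-01 1.00553978e-03 1.68608085e+00]
{'time': 0.1, 'joint_positions': array([66.22589924, 27.37153267,  1.28055807, 89.17083134, -0.65896924,
       63.55663362, -4.76034928]), 'qvel': array([-0.00727269, -0.06195845,  0.03709335, -0.14313373,  0.04036521,
        0.15164507,  0.06999627]), 'effort': array([ 4.56575712e-03, -5.84089887e+01,  1.54028222e+00, -2.73314452e+01,
       -5.41743846e-02,  1.31439522e-02,  6.10137818e-05]), 'tcp_pos': array([ 0.20372249, -0.64301412,  0.24678688]), 'tcp_rot': array([[ 9.53284950e-01,  3.02071928e-01, -5.94429537e-04],
       [ 3.02072490e-01, -9.53283801e-01,  1.48501433e-03],
       [-1.18078905e-04, -1.59520263e-03, -9.99998721e-01]]), 'force': array([-0.16197866,  0.57982467, -0.52430461]), 'ft_torque': array([-0.01407795,  0.00514343,  0.03139967]), 'finger_force': 0.0, 'finger_gap': 0.08787972218678912} 0.025
```

View pics/scene0.png

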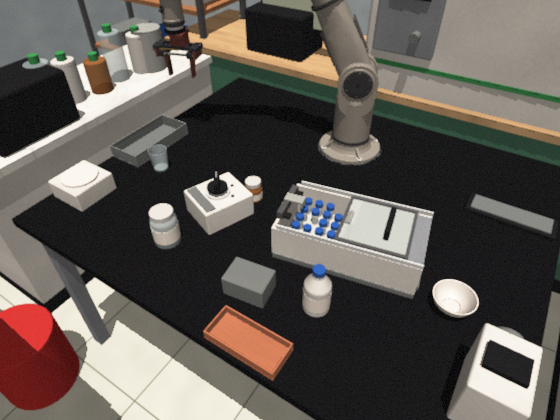

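View pics/top0.png

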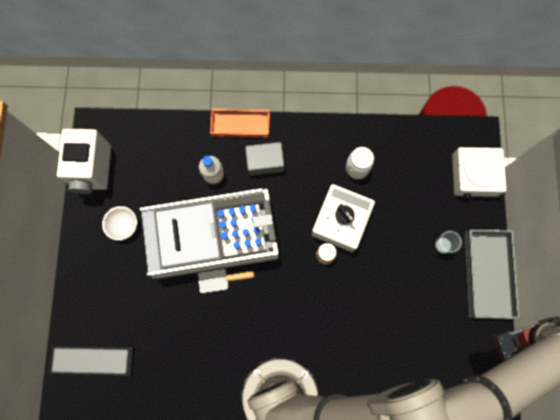

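The scene shows the sampler centre-right, with the fin at about (390,222), and the selector at (218,200). In the top view the fin is at about (177,235), the latch at (265,225), the knob at (345,214) and the jar at (327,254). I'll enlarge both in the top view.

Run:
```python
from h import *
crop('top0',135,180,285,285,'c1',5)
crop('top0',305,175,385,270,'c2',6)
```

```text
(no output)
```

View pics/c1.png

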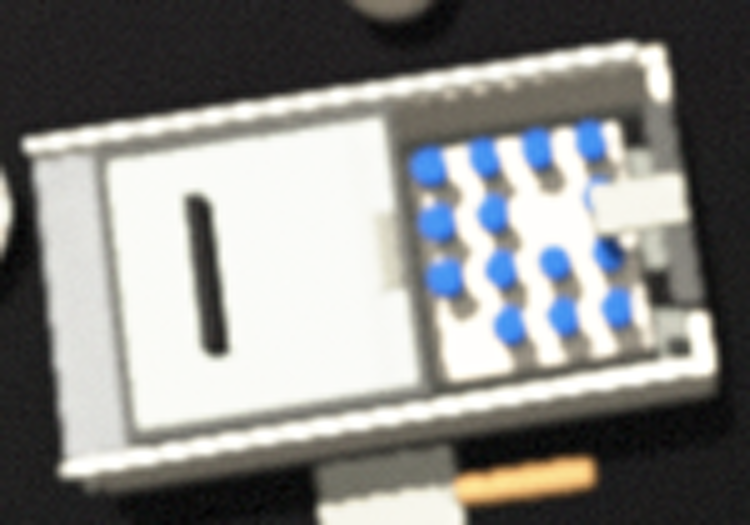

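View pics/c2.png

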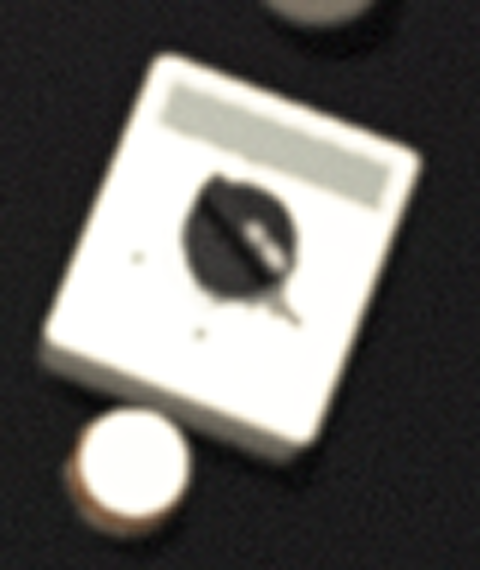

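Run:
```python
from h import *
w=lambda x,y,z:world('top0',135+x/5-.4,180+y/5-.4,z)
s=lambda x,y,z:world('top0',305+x/6-.4,175+y/6-.4,z)
f1,f2=w(197,197,.165),w(216,354,.165)
print('fin',f1,f2,(f1+f2)/2,np.linalg.norm(f1-f2),'xaxis ang',np.degrees(np.arctan2(*(f1-f2)[1::-1])))
r=[w(25,143,.134),w(640,45,.134),w(712,350,.134),w(65,470,.134)]
print('rails',*r); print([np.linalg.norm(r[i]-r[i-3]) for i in range(4)])
d=r[0]-r[1]; print('yaxis ang-90',np.degrees(np.arctan2(d[1],d[0]))-90); d=r[3]-r[2]; print(np.degrees(np.arctan2(d[1],d[0]))-90)
print('latch',w(595,205,.154),w(685,200,.154))
q=[s(*p,.085) for p in[(158,53),(422,158),(308,450),(42,335)]]
c=sum(q)/4; print('sel',c,[np.linalg.norm(q[i]-q[i-3]) for i in range(4)]); d=q[0]-q[3];print(np.degrees(np.arctan2(d[1],d[0])))
for p in[(138,258),(200,333),(295,318)]:
    a=s(*p,.087); e=a-c; print('stud',a,np.linalg.norm(e[:2]),np.degrees(np.arctan2(e[1],e[0])))
a,b=s(210,185,.141),s(285,275,.141); print('bar',a,b,np.linalg.norm(a-b),(a+b)/2,np.degrees(np.arctan2(*(b-a)[1::-1])))
for n in 'jar','x': pass
print('jar',s(133,465,.075)); print('reag',world('top0',209,162,.15),'flask',world('top0',361,160,.12))
```

```text
fin [0.53062438 0.33319829 0.165     ] [0.43497016 0.31547465 0.165     ] [0.48279727 0.32433647 0.165     ] 0.09728235562082023 xaxis ang 10.49720604183796
rails [0.56877171 0.44923084 0.134     ] [0.64008006 0.06844136 0.134     ] [0.44819944 0.01875546 0.134     ] [0.36658762 0.40871231 0.134     ]
[np.float64(0.38740871412019523), np.float64(0.1982091313617394), np.float64(0.39840536190746056), np.float64(0.20620416352222334)]
yaxis ang-90 10.606619411497846
11.82049525907415
latch [0.53308136 0.09210705 0.154     ] [0.53738459 0.03718972 0.154     ]
sel [ 0.56866821 -0.19050671  0.085     ] [np.float64(0.15220231072144497), np.float64(0.1712324283965558), np.float64(0.15209602035304487), np.float64(0.16789216716577016)]
-21.430540537532266
stud [ 0.56134742 -0.13989821  0.087     ] 0.051135261249620444 98.2310476177972
stud [ 0.52148546 -0.17282239  0.087     ] 0.05038796583150164 159.4537541961965
stud [ 0.53065098 -0.2231977   0.087     ] 0.05013990908241361 -139.30778696782636
bar [ 0.5894025 -0.1722753  0.141    ] [ 0.54275056 -0.21068066  0.141     ] 0.060426613525194246 [ 0.56607653 -0.19147798  0.141     ] -140.53770359739437
jar [ 0.45202857 -0.13857258  0.075     ]
reag [0.71855229 0.23863497 0.15      ] flask [ 0.74542457 -0.24364779  0.12      ]
```

{"api": "carry_out", "payload": {"rows": [[[1,1,0,0,0,-0.125],[1,1,0,0,0,-0.125],[1,1,0,0,0,-0.125],[1,1,0,0,0,-0.125],[1,1,0,0,0,-0.125],[1,1,0,0,0,-0.125],[1,1,0,0,0,-0.125],[1,1,0,0,0,-0.125],[1,1,0,0,0,-0.125],[1,1,0,0,0,-0.125],[1,1,0,0,0,-0.125],[1,1,0,0,0,-0.125]]], "jaw": -1}}

```text
time: 1.1
tcp_pos: [0.4445, -0.4022, 0.2473]
tcp_rot: [[0.983, 0.185, -0.001], [0.185, -0.983, 0.0], [-0.001, -0.001, -1.0]]
force: [0.5, 0.7, -0.2]
finger_gap: 0.0113
finger_force: 0.0
```

{"api": "carry_out", "payload": {"rows": [[[0.5,1,0,0,0,0],[0.5,1,0,0,0,0],[0.5,1,0,0,0,0],[0.5,1,0,0,0,0],[0.5,1,0,0,0,0],[0.5,1,0,0,0,0],[0.5,1,0,0,0,0],[0.5,1,0,0,0,0],[0.5,1,0,0,0,0],[0.5,1,0,0,0,0],[0.5,1,0,0,0,0],[0.5,1,0,0,0,0]]]}}

```text
time: 2.1
tcp_pos: [0.5639, -0.1625, 0.2473]
tcp_rot: [[0.983, 0.186, -0.001], [0.186, -0.983, 0.0], [-0.001, -0.0, -1.0]]
force: [0.1, 0.3, -0.4]
finger_gap: 0.0008
finger_force: 0.0
```

{"api": "carry_out", "payload": {"rows": [[[0,1,0,0,0,0],[0,1,0,0,0,0],[0,1,0,0,0,0],[0,1,0,0,0,0],[0,1,0,0,0,0],[0,1,0,0,0,0],[0,1,0,0,0,0],[0,1,0,0,0,0],[0,1,0,0,0,0],[0,1,0,0,0,0],[0,1,0,0,0,0],[0,1,0,0,0,0]]]}}

```text
time: 3.1
tcp_pos: [0.5635, 0.0774, 0.2473]
tcp_rot: [[0.983, 0.186, -0.001], [0.186, -0.983, -0.0], [-0.001, 0.0, -1.0]]
force: [1.0, -0.8, 0.5]
finger_gap: 0.0003
finger_force: 0.0
```

{"api": "carry_out", "payload": {"rows": [[[-0.3,1,0,0,0,0],[-0.3,1,0,0,0,0],[-0.3,1,0,0,0,0],[-0.3,1,0,0,0,0],[-0.3,1,0,0,0,0],[-0.3,1,0,0,0,0],[-0.3,1,0,0,0,0],[-0.3,1,0,0,0,0],[-0.3,1,0,0,0,0],[-0.3,1,0,0,0,0],[-0.3,1,0,0,0,0],[-0.3,1,0,0,0,0]]]}}

```text
time: 4.1
tcp_pos: [0.4913, 0.3172, 0.2473]
tcp_rot: [[0.983, 0.186, -0.001], [0.186, -0.983, -0.001], [-0.001, 0.0, -1.0]]
force: [0.5, 0.3, 0.3]
finger_gap: 0.0001
finger_force: 0.0
```

{"api": "carry_out", "payload": {"rows": [[[-0.35,1,0,0,0,0],[-0.35,1,0,0,0,0],[0,0.15,-0.5,0,0,0],[0,0,-1,0,0,0],[0,0,-1,0,0,0],[0,0,-0.9,0,0,0],[0,0,-0.7,0,0,0],[0,0,0,0,0,0]]]}}

```text
time: 4.77
tcp_pos: [0.4766, 0.3568, 0.1617]
tcp_rot: [[0.983, 0.185, -0.005], [0.185, -0.983, -0.005], [-0.006, 0.004, -1.0]]
force: [-0.1, -0.3, 0.1]
finger_gap: 0.0008
finger_force: 0.0
```

Run:
```python
from h import *
snap('scene','s1'); print(bot.read_state()['force'])
crop('s1',260,150,460,300,'c3',4)
p=bot.read_state()['tcp_pos']-[0,0,.025]; u=pix('s1',p); print(u,(u-[260,150])*4)
```

```text
[0.59608887 0.00615038 0.79340088]
[400.9245307  227.82440522] [563.69812281 311.2976209 ]
```

View pics/c3.png

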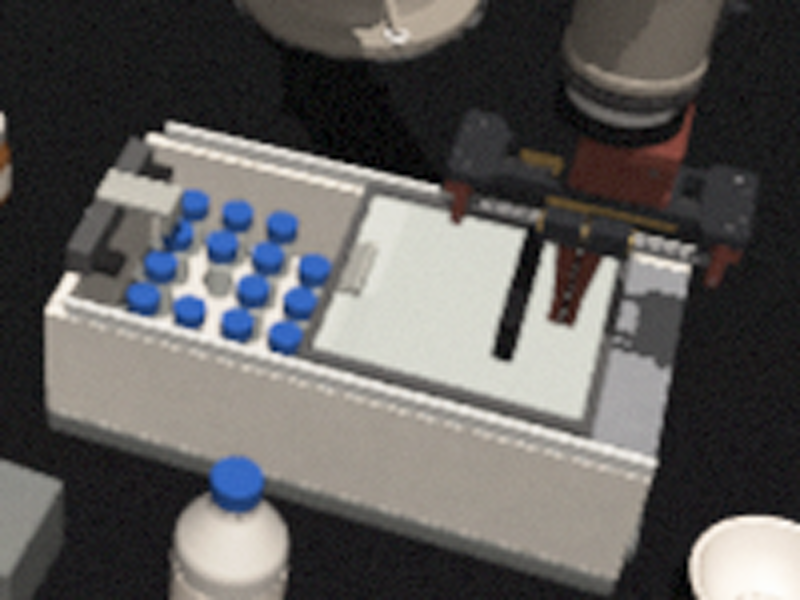

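The closed fingertips (c3 at about (562,320)) are on the cover just behind the fin's +y side, in the clear. Next I push.

{"api": "carry_out", "payload": {"rows": [[[0.05,-0.25,0,0,0,0],[0.05,-0.25,0,0,0,0],[0.05,-0.25,0,0,0,0],[0.09,-0.49,0,0,0,0],[0.09,-0.49,0,0,0,0],[0.09,-0.49,0,0,0,0],[0.09,-0.49,0,0,0,0],[0.09,-0.49,0,0,0,0],[0.09,-0.49,0,0,0,0],[0.09,-0.49,0,0,0,0],[0.09,-0.49,0,0,0,0],[0.09,-0.49,0,0,0,0]]]}}

```text
time: 5.82
tcp_pos: [0.4973, 0.2553, 0.1657]
tcp_rot: [[0.983, 0.186, 0.0], [0.186, -0.983, 0.0], [0.0, -0.0, -1.0]]
force: [0.3, 1.7, -0.2]
finger_gap: 0.0007
finger_force: 0.8
```

{"api": "carry_out", "payload": {"rows": [[[0.09,-0.49,0,0,0,0],[0.09,-0.49,0,0,0,0],[0.05,-0.25,0,0,0,0],[0.05,-0.25,0,0,0,0],[0.05,-0.25,0,0,0,0],[0.05,-0.25,0,0,0,0]]]}}

```text
time: 6.32
tcp_pos: [0.5039, 0.2191, 0.1656]
tcp_rot: [[0.982, 0.187, -0.0], [0.187, -0.982, 0.004], [0.0, -0.004, -1.0]]
force: [-0.9, 10.6, -4.2]
finger_gap: 0.0007
finger_force: 5.4
```

{"api": "carry_out", "payload": {"rows": [[[0.05,-0.25,0,0,0,0],[0.05,-0.25,0,0,0,0],[0.04,-0.2,0,0,0,0],[0.02,-0.1,0,0,0,0],[0,0,0,0,0,0]]]}}

```text
time: 6.73
tcp_pos: [0.5069, 0.2032, 0.1656]
tcp_rot: [[0.982, 0.188, -0.001], [0.188, -0.982, 0.003], [-0.0, -0.003, -1.0]]
force: [-1.3, 7.4, -1.1]
finger_gap: 0.0004
finger_force: 3.5
```

{"api": "carry_out", "payload": {"rows": [[[0.02,-0.1,0,0,0,0],[0.02,-0.1,0,0,0,0],[0.02,-0.1,0,0,0,0],[0,0,0,0,0,0]]]}}

```text
time: 7.07
tcp_pos: [0.5081, 0.1964, 0.1656]
tcp_rot: [[0.982, 0.188, -0.001], [0.188, -0.982, 0.002], [-0.001, -0.002, -1.0]]
force: [-1.4, 4.8, 0.5]
finger_gap: 0.0003
finger_force: 2.7
```

{"api": "carry_out", "payload": {"rows": [[[0.02,-0.1,0,0,0,0],[0.02,-0.1,0,0,0,0],[0.02,-0.1,0,0,0,0],[0,0,0,0,0,0]]]}}

```text
time: 7.4
tcp_pos: [0.5082, 0.1957, 0.1657]
tcp_rot: [[0.982, 0.191, -0.001], [0.191, -0.981, 0.009], [0.0, -0.009, -1.0]]
force: [-4.0, 17.0, -4.1]
finger_gap: 0.0003
finger_force: 8.8
```

{"api": "carry_out", "payload": {"rows": [[[0.02,-0.12,0,0,0,0],[0.02,-0.12,0,0,0,0],[0,0,0,0,0,0]]]}}

```text
time: 7.65
tcp_pos: [0.5082, 0.1956, 0.1658]
tcp_rot: [[0.981, 0.195, -0.001], [0.195, -0.981, 0.014], [0.002, -0.014, -1.0]]
force: [-4.7, 27.6, -7.9]
finger_gap: 0.0005
finger_force: 14.2
```

{"api": "carry_out", "payload": {"rows": [[[-0.05,0.3,0,0,0,0],[-0.05,0.3,0,0,0,0],[-0.05,0.3,0,0,0,0],[-0.1,0.5,0,0,0,0],[-0.1,0.5,0,0,0,0],[0,0,1,0,0,0],[0,0,1,0,0,0],[0,0,1,0,0,0],[0,0,1,0,0,0]]]}}

```text
time: 8.4
tcp_pos: [0.5039, 0.2219, 0.2464]
tcp_rot: [[0.983, 0.185, -0.0], [0.185, -0.983, -0.001], [-0.001, 0.001, -1.0]]
force: [0.2, 0.2, -0.8]
finger_gap: 0.0004
finger_force: 0.0
```

Run:
```python
from h import *
snap('scene','s2'); snap('top','t2')
crop('s2',260,150,460,300,'c4',4)
```

```text
(no output)
```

View pics/c4.png

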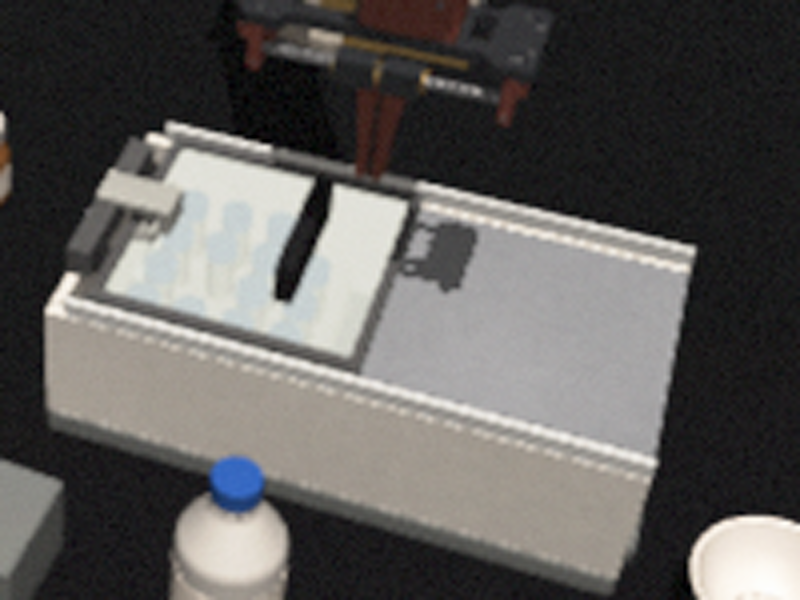

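The picture shows the cover shut, with its front edge under the pawl at (150,195), and the pawl down at its starting place. Now to the knob.

{"api": "carry_out", "payload": {"rows": [[[0.15,-1,0,0,0,0.3],[0.15,-1,0,0,0,0.3],[0.15,-1,0,0,0,0.3],[0.15,-1,0,0,0,0.3],[0.15,-1,0,0,0,0.3],[0.15,-1,0,0,0,0.3],[0.15,-1,0,0,0,0.3],[0.15,-1,0,0,0,0.3],[0.15,-1,0,0,0,0.3],[0.15,-1,0,0,0,0.3],[0.15,-1,0,0,0,0.3],[0.15,-1,0,0,0,0.3]]], "jaw": 0.2}}

```text
time: 9.5
tcp_pos: [0.5396, -0.0192, 0.2447]
tcp_rot: [[0.889, 0.458, -0.001], [0.458, -0.889, -0.0], [-0.002, -0.0, -1.0]]
force: [-0.2, -0.1, 0.6]
finger_gap: 0.0527
finger_force: 0.0
```

{"api": "carry_out", "payload": {"rows": [[[0.15,-1,0,0,0,0.3],[0.15,-1,0,0,0,0.3],[0.15,-1,0,0,0,0.3],[0.15,-1,0,0,0,0.3],[0.15,-1,0,0,0,0.3],[0.15,-1,0,0,0,0.3],[0.15,-1,0,0,0,0.3],[0.15,-0.8,0,0,0,0.3],[0,0,0,0,0,0.2]]]}}

```text
time: 10.25
tcp_pos: [0.5634, -0.1784, 0.2444]
tcp_rot: [[0.779, 0.627, -0.002], [0.627, -0.779, -0.002], [-0.002, 0.0, -1.0]]
force: [0.1, -0.5, -0.6]
finger_gap: 0.0527
finger_force: 0.0
```

Run:
```python
from h import *
snap('scene','s3'); s=bot.read_state(); print(s['joint_positions'],s['tcp_pos'],s['tcp_rot'])
crop('s3',180,130,280,230,'c5',6)
for n,p in dict(knobtop=[.567,-.191,.141],tip=s['tcp_pos']-[0,0,.025]).items(): print(n,(pix('s3',p)-[180,130])*6)
for a in(39,):
  e=np.array([np.cos(np.radians(a)),np.sin(np.radians(a)),0])*.033
  for g in(1,-1): print((pix('s3',np.array([.567,-.191,.141])+g*e)-[180,130])*6)
print('fin',world('s2',260+305/4,150+236/4,.165), world('t2',0,0,0)[:2])
```

```text
[ 22.94033753  20.4290693  -14.86198198 100.41827511   5.97841102
  60.01541438 -45.00960771] [ 0.56343333 -0.17583324  0.24446811] [[ 7.76927157e-01  6.29587961e-01 -1.78692123e-03]
 [ 6.29588335e-01 -7.76928797e-01 -4.15271160e-04]
 [-1.64976028e-03 -8.02389319e-04 -9.99998317e-01]]
knobtop [217.05750774 282.8783817 ]
tip [229.60107878 160.96594278]
[217.31211595 323.15828701]
[216.8125954  244.13239728]
fin [0.5285074  0.19245607 0.165     ] [1.37748595 1.06888451]
```

View pics/c5.png

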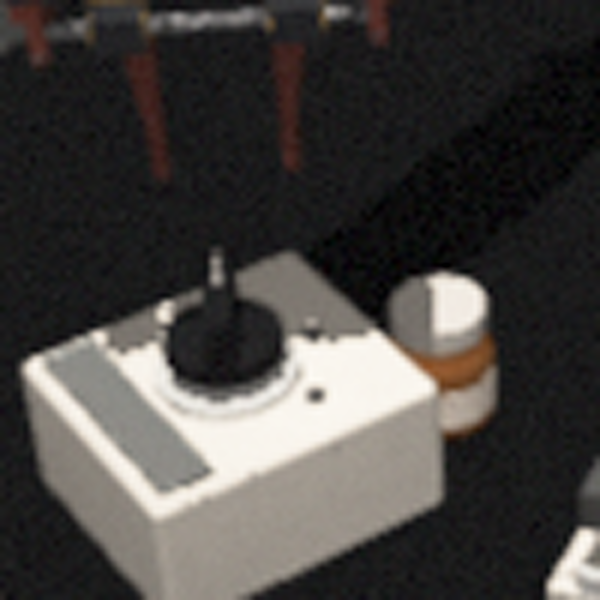

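The knob bar's far end is at (216,250), within a pixel of the predicted spot, so the knob estimate holds. I'll check the fin in a fresh top view without viewing it, then go down onto the knob.

Run:
```python
from h import *
c=snap('top','t3'); g=cv2.cvtColor(c['pixels'],cv2.COLOR_RGB2GRAY)
u,v=pix('t3',[.511,.179,.165]).astype(int); print(u,v)
n,l,st,ce=cv2.connectedComponentsWithStats((g[v-25:v+25,u-25:u+25]<70).astype(np.uint8))
for i in range(1,n):
    if st[i][4]>30: print(st[i],world('t3',ce[i][0]+u-25,ce[i][1]+v-25,.16))
```

```text
224 226
[23 13  5 28 34] [0.50577818 0.18099946 0.16      ]
```

{"api": "carry_out", "payload": {"rows": [[[0.18,-0.76,0,0,0,0],[0,0,-1,0,0,0],[0,0,-1,0,0,0],[0,0,-1,0,0,0],[0,0,-1,0,0,0],[0,0,-0.8,0,0,0],[0,0,-0.4,0,0,0],[0,0,0,0,0,0]]]}}

```text
time: 11.02
tcp_pos: [0.5666, -0.1885, 0.1398]
tcp_rot: [[0.775, 0.632, -0.003], [0.632, -0.775, 0.001], [-0.002, -0.003, -1.0]]
force: [-0.3, 0.0, 0.1]
finger_gap: 0.0529
finger_force: 0.0
```

The fin is at (0.506, 0.181), so the cover is latched. Next I grip the knob bar.

{"api": "carry_out", "payload": {"rows": [[[0,0,0,0,0,0],[0,0,0,0,0,0],[0,0,0,0,0,0],[0,0,0,0,0,0],[0,0,0,0,0,0],[0,0,0,0,0,0]]], "jaw": -1}}

```text
time: 11.52
tcp_pos: [0.5689, -0.1903, 0.1425]
tcp_rot: [[0.776, 0.631, 0.003], [0.631, -0.776, -0.002], [0.002, 0.003, -1.0]]
force: [7.1, -8.1, -6.4]
finger_gap: 0.0163
finger_force: 5.0
```

{"api": "carry_out", "payload": {"rows": [[[0.08,-0.09,0,0,0,0],[0,0,0,0,0,0],[0,0,0,0,0,0],[0,0,0,0,0,0]]]}}

```text
time: 11.85
tcp_pos: [0.5693, -0.1909, 0.1419]
tcp_rot: [[0.776, 0.631, 0.0], [0.631, -0.776, 0.0], [0.0, 0.0, -1.0]]
force: [-0.5, 0.1, 3.2]
finger_gap: 0.0159
finger_force: 30.0
```

{"api": "carry_out", "payload": {"rows": [[[0,0,-0.25,0,0,0],[0,0,-0.25,0,0,0],[0,0,-0.25,0,0,0],[0,0,0,0,0,0],[0,0,0,0,0,0]]]}}

```text
time: 12.27
tcp_pos: [0.5701, -0.1906, 0.1288]
tcp_rot: [[0.776, 0.631, 0.002], [0.631, -0.776, -0.0], [0.001, 0.001, -1.0]]
force: [-6.2, 2.9, 22.2]
finger_gap: 0.0158
finger_force: 30.0
```

{"api": "carry_out", "payload": {"rows": [[[0,0,0.05,0,0,-0.5],[0,0,0,0,0,-0.9],[0,0,0,0,0,-0.9],[0,0,0,0,0,-0.9],[0,0,0,0,0,-0.9],[0,0,0,0,0,-0.9],[0,0,0,0,0,-0.9],[0,0,0,0,0,-0.9],[0,0,0,0,0,-0.9],[0,0,0,0,0,-0.9],[0,0,0,0,0,-0.9],[0,0,0,0,0,-0.9]]]}}

```text
time: 13.27
tcp_pos: [0.5702, -0.1914, 0.129]
tcp_rot: [[0.988, -0.152, 0.002], [-0.152, -0.988, -0.001], [0.002, 0.001, -1.0]]
force: [-3.7, 1.2, 13.3]
finger_gap: 0.0156
finger_force: 30.0
```

{"api": "carry_out", "payload": {"rows": [[[0,0,0,0,0,-0.9],[0,0,0,0,0,-0.9],[0,0,0,0,0,-0.9],[0,0,0,0,0,0],[0,0,0,0,0,0]]]}}

```text
time: 13.68
tcp_pos: [0.5701, -0.1916, 0.129]
tcp_rot: [[0.934, -0.358, 0.002], [-0.358, -0.934, -0.001], [0.002, 0.0, -1.0]]
force: [-3.4, 0.3, 12.9]
finger_gap: 0.0161
finger_force: 30.0
```

{"api": "carry_out", "payload": {"rows": [[[0,0,0.15,0,0,0],[0,0,0.15,0,0,0],[0,0,0.15,0,0,0],[0,0,0.15,0,0,0],[0,0,0,0,0,0],[0,0,0,0,0,0]]]}}

```text
time: 14.18
tcp_pos: [0.5699, -0.1915, 0.1398]
tcp_rot: [[0.934, -0.357, 0.002], [-0.357, -0.934, -0.001], [0.002, 0.0, -1.0]]
force: [1.4, -1.1, 2.4]
finger_gap: 0.0156
finger_force: 30.0
```

Now I open the jaws and lift away.

{"api": "carry_out", "payload": {"rows": [[[0,0,0,0,0,0],[0,0,0,0,0,0],[0,0,0,0,0,0],[0,0,0,0,0,0],[0,0,0.5,0,0,0],[0,0,1,0,0,0],[0,0,1,0,0,0],[0,0,1,0,0,0],[0,0,1,0,0,0],[0,0,1,0,0,0],[0,0,0,0,0,0]]], "jaw": 0.2}}

```text
time: 15.1
tcp_pos: [0.5713, -0.1917, 0.2546]
tcp_rot: [[0.934, -0.357, 0.007], [-0.357, -0.934, -0.002], [0.007, -0.001, -1.0]]
force: [0.3, 0.7, 0.3]
finger_gap: 0.0528
finger_force: 0.0
```

Run:
```python
from h import *
snap('scene','s4'); crop('s4',180,130,460,300,'c6',2.8)
for zz in(.141,.129):
  for a in(158.8,-21.2):
    print(zz,a,(pix('s4',np.array([.568,-.191,zz])+.033*np.array([np.cos(np.radians(a)),np.sin(np.radians(a)),0]))-[180,130])*2.8)
```

```text
0.141 158.8 [126.78179661 121.46519045]
0.141 -21.2 [ 74.06809325 143.75609855]
0.129 158.8 [127.73268037 130.13368177]
0.129 -21.2 [ 75.36999716 152.4774259 ]
```

View pics/c6.png

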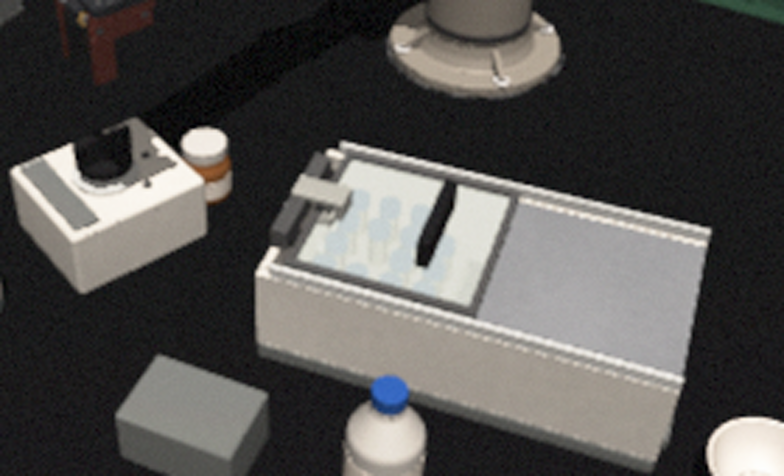

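The bar runs from about (76,140) to (130,122), which matches the knob out at the second stud. The cover is still shut under the pawl, so I'm handing in.

```bash
python3 -c "
from cell import bot
print(bot.sign_off())"
```

```text
the job is handed in; nothing more can be done
None
```

The cover is shut and latched, the knob was pushed in, turned clockwise to the second stud and sprang back out, and the job is handed in at about 15 s with the arm clear (no verdict was returned).

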